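# Hang a plating rack in a bar notch between two hanging racks

### The arm

A 6-joint arm with a two-finger parallel gripper is mounted at the origin on the work surface. World frame = base frame: x ahead of the robot, y to its left, z up, the work surface at z = 0. Lengths are in m, angles in rad, forces in N, time in s.
With the tool pointing down it reaches from about 0.3 to 0.875 m from the base axis. Payload 6.4 kg.
Tool frame: the origin (TCP) lies at the very end of the fingers, on their centre line; the grasp point (between the pads) lies 19 mm behind it; z points along the fingers, y is the line along which they close (so a half turn about z gives the same grasp; the last joint's range is limited). The gripper opens to 88 mm and grips with 3 to 60 N. Pads are 18 mm wide; open, the fingers measure 123 mm over their backs; the gripper's body (75 mm by 187 mm) begins 45 mm behind the grasp point.
Start: joints at [-1.406, 0.181, 1.607, -0, 1.354, -0.206], TCP at [0.208, -0.536, 0.239] pointing down, gripper open.
Joint ranges: [-2.99, 2.99], [-0.89, 2.07], [0.3, 2.58], [-1.14, 4.28], [0, 2.63], [-3.12, 3.12]. Speed limits (rad/s): [2.57, 2.57, 3.01, 3.14, 3.14, 3.14].

### API

Orientations are given as a 3x3 rotation matrix whose columns are the frame's x, y, z axes.
In Python, from plant import read_state, get_image, close_job gives the robot as it stands. The module is installed in compiled form; this text tells all that it offers.
- The arm moves only by the shell command python3 -m creep 'ROWS' [FORCE]. ROWS is JSON, one flat list of numbers, 7 for each row, row after row: the shift along the tool's x, y, z in mm, then the turn, a rotation vector about the tool's x, y, z in degrees, then the gripper command: -1 is fully open, 1 is shut, values between are in proportion. In form: [tx, ty, tz, wx, wy, wz, hand, tx, ty, tz, wx, wy, wz, hand, ...]. A call has 1 to 20 rows; each row is the pose to reach, as a shift and turn from the pose commanded when the call began, along the tool's axes at that moment; what a row does not reach only later rows make up. A row lasts 1/12 s, in which the tool goes at most 41.7 mm and 7.16 degrees, less where a joint would pass 70% of its speed; a pose out of reach is approached as far as the arm can. A call with a gripper value outside its range is refused whole. The fingers move at their own pace and stop on an object; FORCE is the grip in N (left out, the last holds). Time passes only in rows, so rows that repeat a pose let the fingers close. It gives the time, the measured TCP pose, the force, the opening and the grip force at its end, in the units of the state.
- read_state(): the state, without advancing time (a new reading comes with each control period).
- get_image(name): name is "scene" or "top"; returns a dict with "frame" (480x640x3 uint8, blue, green, red), "K" (3x3 intrinsics, pixels), "k1" (the pictures are not rectified: a ray, as slopes to the right and down, at radius r is drawn at 1 + k1 r^2 times it, then the intrinsics apply), "position" and "orientation" of the camera in the world. Camera axes: x right, y down, z forward; pixel columns grow to the right and rows downward; lengths in m; the calibration is good to about 2 mm. A picture is of the moment at which its call begins. There is no depth.
- close_job(): hands the job in; it is judged then, once.
The state is a dict: "time_s": time; "joints": joint angles; "joint_velocities": joint speeds; "joint_torque": joint torques, N m; "tool_pos": TCP position; "eef_rot": TCP orientation; "ft_force": force on the tool from outside, world axes, zero at the start; "torque": the same for the moment, N m; "gripper_width": opening from 0.0 (shut) to 1.0 (fully open); "grip_force": force on a finger pad.
Only numpy, scipy, OpenCV 4.12 (cv2) and the standard library are available. Lean on these libraries where they do the work, as an engineer would, in place of code of your own. Each camera call takes 0.05 s, during which the arm holds its last target. There are 200 camera calls.

### The job

Lift the plating rack out of the wooden block and lower it straight down into the gap between the two racks hanging on the copper bar, setting its hook gently on the bar and not dropping it. Feel along the bar, pressing only lightly, until the hook sinks fully into one of the bar's notches, then let go so that it hangs there, upright and still. Do not push the hanging racks about, and leave the other things on the bench alone.

Things in the scene. Friction and masses are not known exactly. Their poses are not given: they have to be found in the camera images.
- rack: Steel plating rack standing upright in the wooden block, 0.08 to 0.13 kg. Origin: middle of the underside of its hook's bridge; z up, y across the rack. Hook 6 mm wide (y), 12 mm clear between its legs: lug at x -14 to -6 mm, 16 mm wide, 14 mm down; spine at x +6 to +10 mm. Cross arms 32 mm wide (y), 28 and 50 mm below the origin; foot plate 4 x 24 mm, 60 to 100 mm below it.
- rack_grip (a point): Middle of the rack's black grip block, 10 (x) x 14 (y) x 40 mm (z), which stands on the 4 mm thick bridge of the hook; this point is 24 mm above the rack's origin.
- left_rack: Rack of the same make and sizes hanging loose on the bar on the +y side of the gap, only resting there, its spine on the stand's +x side. Origin and axes as for rack. Its hook is 43 to 47 mm from bar_mid, so its cross arms begin at least 27 mm from it.
- right_rack: The same on the -y side of the gap.
- left_rack_foot (a point): Lower end of the left rack's foot plate, 100 mm below its hook.
- right_rack_foot (a point): Lower end of the right rack's foot plate, 100 mm below its hook.
- stand: Fixed drip stand: tray 130 (x) x 260 (y) x 16 mm, posts 105 mm either side of its middle carry a level copper bar along y, 8 mm thick (x), 20 mm high. Origin: middle of the tray's underside. The bar is rigid. Its top edge is plain but for two square notches 9 mm wide (y) and 5 mm deep, centres 19 mm apart; the 6 mm hook drops in when within about 1.5 mm of a notch's centre.
- bar_mid (a point): Midway between the posts at the bar's top edge, 150 mm above the bench, axes as the stand's. The bar was clamped by hand: the midpoint of its two notches is up to 5 mm to either side of this point (not measured), so the nearer notch's centre is 4.5 to 9.5 mm from it, on either side. Either notch will do, but one over 11 mm out may leave no room beside the neighbour.
- block: Wooden block 70 x 70 x 52 mm, fixed to the bench, with a slot 6 (x) x 28 (y) x 40 mm deep in the middle of its top, in which the rack's foot stands. Origin: middle of the underside; axes as the rack's at the start.
- bottle: Clear bottle with black cap, 44 mm wide, 120 mm high, a bystander. Origin: middle of the underside.
- puck: Round wooden filing block 116 mm wide, 34 mm high, a bystander. Origin: middle of the underside.
- anvil: Steel bench block 80 x 80 x 20 mm with a brass cube on it (45 mm high in all), a bystander. Origin: middle of the underside.

How it is judged:
By the outcome, as a careful person would: the job done as asked, in the order asked, and still so for the second after the job is handed in, with the robot touching nothing.
It also fails if it takes over 70 s, if anything falls off the work surface, if the arm or the gripper's body presses on something with over 40 N, if the wrist force passes 120 N, or if a joint passes its speed limit or range.

## Working session

There is one attempt and no reset: what is moved stays moved. The work goes in short steps, Python scripts to look and compute and a shell command to move; the robot and the scene stay as the last step left them, time stands still between calls to the robot, and variables do not carry over. Pictures are saved under pics/ and viewed, at most 10 in all, crops included, and the job is handed in when it is done.

```bash
mkdir -p pics
cat > h.py <<'E'
import numpy as np, cv2
from plant import read_state, get_image
def und(im,px):
    K=np.array(im["K"]); d=np.array([im["k1"],0,0,0],float)
    return cv2.undistortPoints(np.array(px,float).reshape(-1,1,2),K,d).reshape(-1,2)
def ray(im,px):
    p=und(im,px); R=np.array(im["orientation"]); 
    v=(R@np.c_[p,np.ones(len(p))].T).T
    return np.array(im["position"]),v/np.linalg.norm(v,axis=1)[:,None]
def onz(im,px,z):
    o,v=ray(im,px); return o+v*((z-o[2])/v[:,2])[:,None]
def tri(a,pa,b,pb):
    o1,v1=ray(a,[pa]);o2,v2=ray(b,[pb]);v1=v1[0];v2=v2[0]
    t=np.linalg.lstsq(np.c_[v1,-v2],o2-o1,rcond=None)[0]
    p,q=o1+v1*t[0],o2+v2*t[1]; return (p+q)/2,np.linalg.norm(p-q)
def proj(im,P):
    R=np.array(im["orientation"]);t=-R.T@np.array(im["position"])
    return cv2.projectPoints(np.array(P,float).reshape(-1,1,3),cv2.Rodrigues(R.T)[0],t,np.array(im["K"]),np.array([im["k1"],0,0,0],float))[0].reshape(-1,2)
E
python3 - <<'E'
from h import *
for n in("scene","top"):
    im=get_image(n);cv2.imwrite(f"pics/{n}0.png",im["frame"]);print(n,im["K"],im["k1"],np.round(im["position"],3),np.round(im["orientation"],3))
s=read_state();print(s)
E
```

```text
scene [[517.15381905   0.         327.4973967 ]
 [  0.         517.15381905 233.64280443]
 [  0.           0.           1.        ]] 0.031744482524295396 [1.226 0.323 0.931] [[-0.426  0.674 -0.604]
 [ 0.905  0.318 -0.283]
 [ 0.002 -0.667 -0.745]]
top [[496.7872048    0.         317.15997515]
 [  0.         496.7872048  235.5095143 ]
 [  0.           0.           1.        ]] -0.11675792836420015 [0.361 0.037 1.119] [[-0.12  -0.971  0.206]
 [-0.993  0.116 -0.028]
 [ 0.003 -0.208 -0.978]]
{'time_s': 0.1, 'joints': array([-1.40631055e+00,  1.81495729e-01,  1.60786718e+00, -8.30530331e-06,
        1.35378365e+00, -2.06304035e-01]), 'joint_velocities': array([-0.00089182, -0.00253466, -0.00333101,  0.00055666,  0.00048458,
        0.0007405 ]), 'joint_torque': array([ 5.09019446e-04, -4.34822631e+01, -3.42697692e+01,  7.02679181e-02,
        3.38584604e-02, -4.22548533e-05]), 'tool_pos': array([ 0.20828664, -0.53545344,  0.23790366]), 'eef_rot': array([[ 9.32040839e-01,  3.62353151e-01, -2.62445610e-04],
       [ 3.62353113e-01, -9.32039632e-01,  1.53160521e-03],
       [ 3.10372265e-04, -1.52261659e-03, -9.99998793e-01]]), 'ft_force': array([0.1872414 , 0.57049721, 0.27650874]), 'torque': array([-0.04653203,  0.01269142, -0.02835441]), 'grip_force': 0.0, 'gripper_width': 0.9986909195978949}
```

View pics/scene0.png

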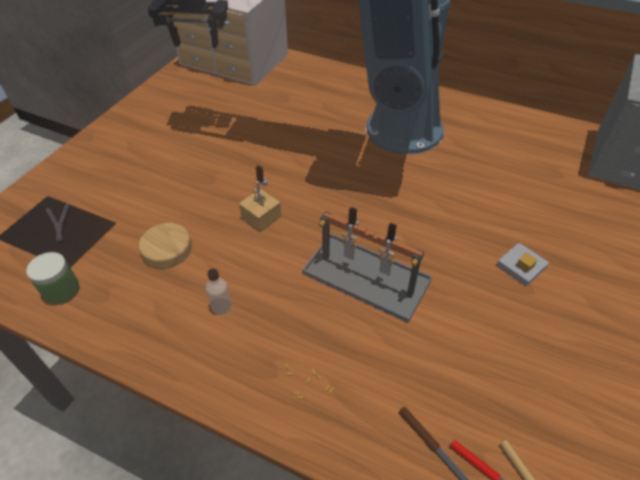

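View pics/top0.png

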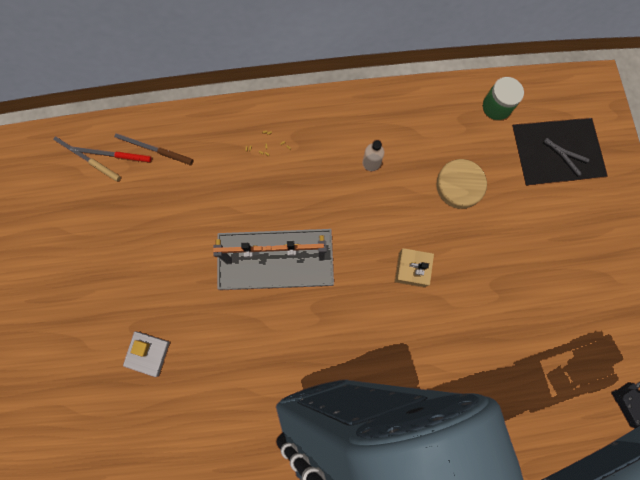

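The scene picture shows the rack in its block at about (260,190) and the bar running from (323,217) to (422,254), with two black grips at (352,215) and (391,232). In the top picture the block is at (416,267), the bar lies along row 247 over cols 213-328, and the grips are at (247,246) and (291,245). Next I'll enlarge these areas.

Run:
```python
from h import *
def crop(n,x,y,w,h,k): 
    f=cv2.imread(f"pics/{n}0.png")[y:y+h,x:x+w]; f=cv2.resize(f,None,fx=k,fy=k,interpolation=cv2.INTER_CUBIC)
    for i in range(0,w,10): cv2.putText(f,str(x+i),(i*k,8),0,.3,(255,255,0));cv2.line(f,(i*k,8),(i*k,14),(255,255,0))
    for i in range(0,h,10): cv2.putText(f,str(y+i),(0,i*k+4),0,.3,(255,255,0));cv2.line(f,(20,i*k),(26,i*k),(255,255,0))
    return f
c=np.zeros((600,800,3),np.uint8)
a=crop("top",208,224,132,72,6);a=a[:,:792];c[:a.shape[0]-132,:a.shape[1]]=a[:300]
b=crop("top",392,244,48,48,6);c[304:592,:288]=b
b=crop("scene",236,160,50,48,6);c[304:592,300:600]=b
cv2.imwrite("pics/c1.png",c)
c=crop("scene",300,200,133,100,6);cv2.imwrite("pics/c2.png",c[:600,:798])
```

```text
(no output)
```

View pics/c1.png

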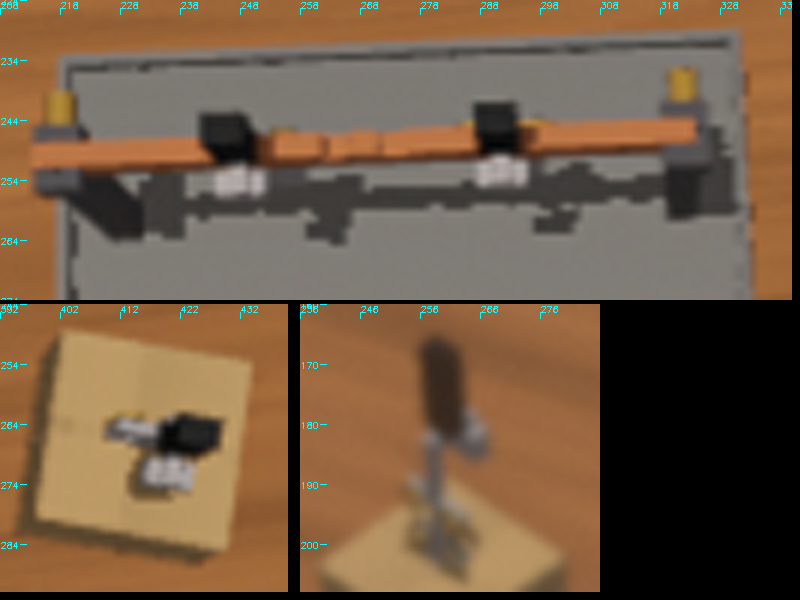

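View pics/c2.png

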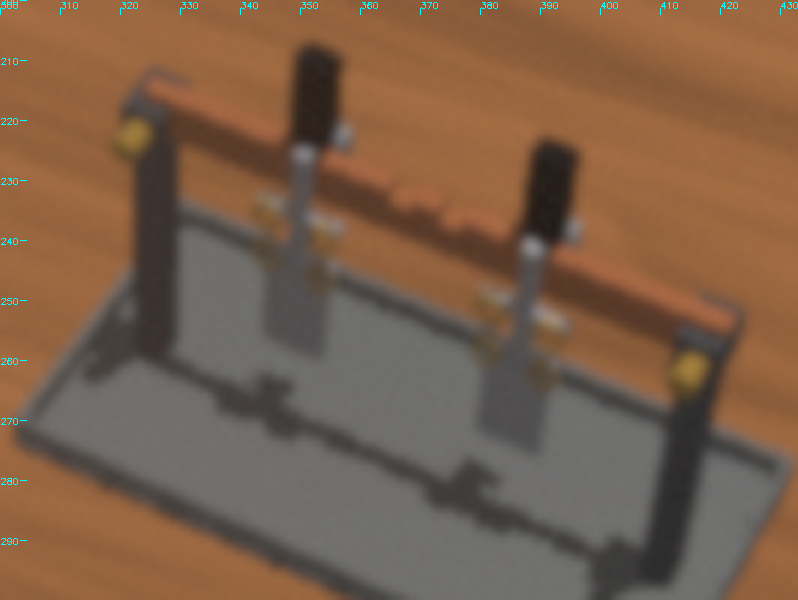

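The crops show the bar's notches at about top (262,248.7) and (271.7,248.5), and scene (367,233.5) and (376,237). The racks' spines face the camera (+x) in both places. The held rack's grip is at top (423.7,265.8) and scene (259.5,174).

Run:
```python
from h import *
t=get_image("top");s=get_image("scene")
np.set_printoptions(precision=4,suppress=True)
b=onz(t,[(402.3,248.7),(434,253.7),(430,285),(398,280)],.052)
print("block",b,b.mean(0)); e=b[0]-b[3]+b[1]-b[2]; print("block yaw",np.degrees(np.arctan2(e[1],e[0])))
for n,a,c in[("grip",(423.7,265.8),(259.5,174)),("Lg",(245.8,247),(352.8,216.2)),("Rg",(290.7,245.2),(391.7,231.7)),("n1",(262.2,248.7),(366.8,233.8)),("n2",(271.7,248.5),(375.9,237.3))]:
    print(n,*tri(t,a,s,c))
p=onz(t,[(213.3,249.5),(323.8,245.5),(262.2,248.7),(271.7,248.5)],.150);print("bar ends,notches top",p)
d=p[0]-p[1];print("bar yaw",np.degrees(np.arctan2(-d[0],d[1])),"mid",(p[0]+p[1])/2,np.linalg.norm(d))
q=onz(s,[(324.5,214.5),(422.5,254)],.150);print("bar ends scene",q,(q[0]+q[1])/2,onz(s,[(366.8,233.8),(375.9,237.3)],.147))
w=onz(t,[(218.5,234),(331,229.7)],.016);d=w[0]-w[1];print("tray far edge",w,w.mean(0),np.degrees(np.arctan2(-d[0],d[1])))
```

```text
block [[ 0.5345 -0.1751  0.052 ]
 [ 0.515  -0.2431  0.052 ]
 [ 0.4481 -0.223   0.052 ]
 [ 0.4675 -0.1552  0.052 ]] [ 0.4913 -0.1991  0.052 ]
block yaw -16.585986768429382
grip [ 0.4816 -0.1973  0.1355] 0.002290491292220585
Lg [0.5623 0.1098 0.2085] 0.07908214661365931
Rg [0.5424 0.1033 0.1512] 0.08060960093418494
n1 [0.5557 0.11   0.1503] 0.023674772988849808
n2 [0.5508 0.1093 0.1363] 0.012685610776088138
bar ends,notches top [[ 0.5618  0.2184  0.15  ]
 [ 0.5437 -0.0011  0.15  ]
 [ 0.5518  0.1212  0.15  ]
 [ 0.55    0.1024  0.15  ]]
bar yaw -4.6934501519930585 mid [0.5528 0.1087 0.15  ] 0.22026213554380678
bar ends scene [[ 0.5472 -0.002   0.15  ]
 [ 0.5622  0.2174  0.15  ]] [0.5547 0.1077 0.15  ] [[0.557  0.0979 0.147 ]
 [0.558  0.1182 0.147 ]]
tray far edge [[ 0.6239  0.2288  0.016 ]
 [ 0.6033 -0.0271  0.016 ]] [0.6136 0.1009 0.016 ] -4.595468078204361
```

```bash
python3 -m creep '[378,-216,0,0,0,-52,-1,378,-216,0,0,0,-52,-1,378,-216,0,0,0,-52,-1,378,-216,0,0,0,-52,-1,378,-216,0,0,0,-52,-1,378,-216,0,0,0,-52,-1,378,-216,0,0,0,-52,-1,378,-216,0,0,0,-52,-1,378,-216,0,0,0,-52,-1,378,-216,0,0,0,-52,-1,378,-216,0,0,0,-52,-1,378,-216,0,0,0,-52,-1,378,-216,0,0,0,-52,-1,378,-216,0,0,0,-52,-1,378,-216,0,0,0,-52,-1,378,-216,0,0,0,-52,-1]' 10
python3 - <<'E'
from h import *
st=read_state();print(st)
for n in("scene","top"):
    im=get_image(n);print(n,proj(im,[st["tool_pos"],[.4825,-.197,.136],[.4825,-.197,.112]]))
    cv2.imwrite(f"pics/{n}1.png",im["frame"])
f=cv2.imread("pics/scene1.png")[120:220,200:333];cv2.imwrite("pics/c3.png",cv2.resize(f,None,fx=6,fy=6,interpolation=cv2.INTER_CUBIC))
E
```

```text
time_s: 1.53
tool_pos: [0.4818, -0.1988, 0.2387]
eef_rot: [[0.29, 0.957, -0.0], [0.957, -0.29, -0.0], [-0.0, -0.0, -1.0]]
ft_force: [-0.7, -0.5, -1.2]
gripper_width: 1.0
grip_force: 0.0
{'time_s': 1.5333, 'joints': array([-6.19259507e-01,  6.00251616e-02,  1.74098094e+00, -2.30439143e-04,
        1.34063229e+00, -3.24707738e-01]), 'joint_velocities': array([ 7.01038296e-04,  6.39444280e-04, -2.71069564e-03,  1.25428807e-03,
        1.17719904e-03, -7.94326570e-05]), 'joint_torque': array([ 2.99074436e-01, -3.70665729e+01, -3.39937127e+01,  7.74600031e-02,
        4.33164951e-02, -7.34999659e-03]), 'tool_pos': array([ 0.4817508 , -0.19881117,  0.23869292]), 'eef_rot': array([[ 2.90260623e-01,  9.56947617e-01, -1.67461631e-04],
       [ 9.56947612e-01, -2.90260649e-01, -1.56159593e-04],
       [-1.98044072e-04, -1.14925027e-04, -9.99999974e-01]]), 'ft_force': array([-0.67697615, -0.47872377, -1.20465981]), 'torque': array([-0.04479695, -0.06274739, -0.00078931]), 'grip_force': 0.0, 'gripper_width': 1.0003024346558715}
scene [[254.70782975 137.78228166]
 [259.88705706 174.23789638]
 [260.88001987 181.99117629]]
top [[437.14104048 256.85324905]
 [424.0334341  265.06493746]
 [421.55101019 266.81028138]]
```

View pics/c3.png

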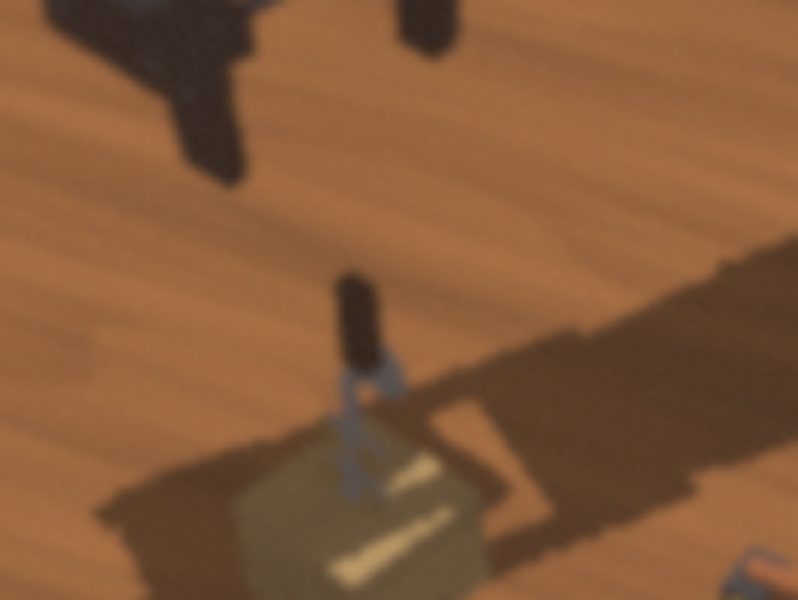

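The picture shows the open fingers straddling the grip: tips at (239,151) and (272,129), grip at (260,173), in line to about 1 px. I'll go down and grip.

```bash
python3 -m creep '[2,0,30,0,0,0,-1,2,0,60,0,0,0,-1,2,0,85,0,0,0,-1,2,0,105,0,0,0,-1,2,0,116,0,0,0,-1,2,0,116,0,0,0,-1,2,0,116,0,0,0,-1]' 10
python3 -m creep '[0,0,0,0,0,0,1,0,0,0,0,0,0,1,0,0,0,0,0,0,1,0,0,0,0,0,0,1,0,0,0,0,0,0,1,0,0,0,0,0,0,1,0,0,0,0,0,0,1,0,0,0,0,0,0,1,0,0,0,0,0,0,1,0,0,0,0,0,0,1]' 10
```

```text
time_s: 2.22
tool_pos: [0.4829, -0.1961, 0.1229]
eef_rot: [[0.289, 0.957, -0.0], [0.957, -0.289, 0.0], [0.0, -0.0, -1.0]]
ft_force: [-0.5, 0.4, 0.6]
gripper_width: 0.998
grip_force: 0.0
time_s: 3.05
tool_pos: [0.483, -0.1957, 0.1227]
eef_rot: [[0.288, 0.958, -0.0], [0.958, -0.288, 0.0], [0.0, -0.0, -1.0]]
ft_force: [-0.6, 0.2, 0.4]
gripper_width: 0.268
grip_force: 0.0
```

```bash
python3 -m creep '[0,0,0,0,0,0,1,0,0,0,0,0,0,1,0,0,0,0,0,0,1,0,0,0,0,0,0,1,0,0,0,0,0,0,1,0,0,0,0,0,0,1]' 15
python3 -m creep '[0,0,-5,0,0,0,1,0,0,-12,0,0,0,1,0,0,-20,0,0,0,1,0,0,-32,0,0,0,1,0,0,-47,0,0,0,1,0,0,-62,0,0,0,1,0,0,-80,0,0,0,1,0,0,-100,0,0,0,1,0,0,-118,0,0,0,1,0,0,-130,0,0,0,1,0,0,-138,0,0,0,1,0,0,-140,0,0,0,1,0,0,-140,0,0,0,1]' 15
```

```text
time_s: 3.55
tool_pos: [0.4832, -0.1958, 0.1227]
eef_rot: [[0.288, 0.958, 0.0], [0.958, -0.288, -0.0], [-0.0, 0.0, -1.0]]
ft_force: [1.7, -0.3, -0.4]
gripper_width: 0.11
grip_force: 14.9
time_s: 4.63
tool_pos: [0.4829, -0.1957, 0.2631]
eef_rot: [[0.288, 0.958, 0.0], [0.958, -0.288, -0.0], [-0.0, 0.0, -1.0]]
ft_force: [-0.5, 0.7, -0.5]
gripper_width: 0.109
grip_force: 15.0
```

```bash
python3 -m creep '[0,0,-15,0,0,0,1,0,0,-35,0,0,0,1,0,0,-55,0,0,0,1,0,0,-70,0,0,0,1,10,-1,-70,0,0,0,1,30,-2,-70,0,0,-1,1,60,-4,-70,0,0,-2,1,90,-6,-70,0,0,-3,1,120,-8,-70,0,0,-4,1,150,-10,-70,0,0,-6,1,180,-12,-70,0,0,-7,1,210,-14,-70,0,0,-8,1,240,-16,-70,0,0,-10,1,265,-17,-70,0,0,-11,1,285,-18,-70,0,0,-12.1,1,300,-19,-70,0,0,-12.1,1,308,-19,-70,0,0,-12.1,1,310,-19,-70,0,0,-12.1,1,310,-19,-70,0,0,-12.1,1,310,-19,-70,0,0,-12.1,1]' 15
python3 - <<'E'
from h import *
st=read_state();T=st["tool_pos"];print(T)
R=st["eef_rot"]
c=np.zeros((600,800,3),np.uint8)
for i,n in enumerate(("scene","top")):
    im=get_image(n);cv2.imwrite(f"pics/{n}2.png",im["frame"])
    u=proj(im,[T-[0,0,.011],T-[0,0,.111]]);print(n,u)
    x,y,w,h=((325,150,100,100),(230,200,100,100))[i]
    f=cv2.resize(im["frame"][y:y+h,x:x+w if i else x+w],None,fx=(4 if i else 4),fy=4,interpolation=cv2.INTER_CUBIC)
    for k in range(0,100,10): cv2.putText(f,str(x+k),(k*4,8),0,.3,(255,255,0));cv2.putText(f,str(y+k),(0,k*4+4),0,.3,(255,255,0))
    c[:400,400*i:400*i+400]=f
cv2.imwrite("pics/c4.png",c[:400])
E
```

```text
time_s: 6.3
tool_pos: [0.5538, 0.1061, 0.332]
eef_rot: [[0.082, 0.997, -0.001], [0.997, -0.082, -0.0], [-0.0, -0.001, -1.0]]
ft_force: [0.3, -1.2, -0.9]
gripper_width: 0.108
grip_force: 15.0
[0.55381638 0.10608168 0.33198324]
scene [[377.43045232 168.93257469]
 [373.58952181 208.41652473]]
top [[260.29543435 227.6370336 ]
 [266.17823892 239.72058789]]
```

View pics/c4.png

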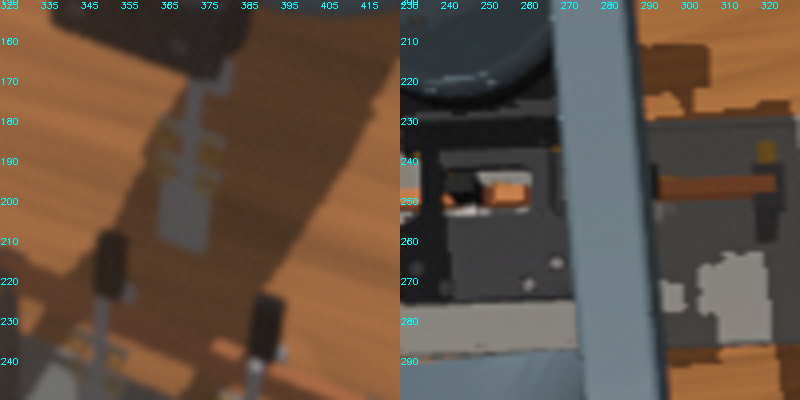

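The held rack hangs straight in the gripper: foot's lower edge centred at scene (370.5,211), spine top at (374.5,171). The hanging racks' feet are at (349,258) and (385,273.8).

Run:
```python
from h import *
np.set_printoptions(precision=4,suppress=True)
s=get_image("scene");T=read_state()["tool_pos"]
a=np.radians(-4.65);X=np.array([np.cos(a),np.sin(a)]);Y=np.array([-X[1],X[0]])
f=onz(s,[(370.5,211)],T[2]-.111)[0];print("held foot: offset from TCP in stand axes", (f[:2]-T[:2])@X,(f[:2]-T[:2])@Y)
g=onz(s,[(349,258),(385,273.8)],.050)[:,:2]
for n,p in zip("RL",g): print(n,"foot rel TCP",(p-T[:2])@X,(p-T[:2])@Y)
q=onz(s,[(324.5,214.5),(422.5,254)],.150)[:,:2];print("bar ends rel TCP",(q-T[:2])@X,(q-T[:2])@Y)
n=onz(s,[(366.8,233.8),(375.9,237.3)],.147)[:,:2];print("notch",(n-T[:2])@X,(n-T[:2])@Y)
```

```text
held foot: offset from TCP in stand axes 0.009472573971536552 -0.0014175246276440549
R foot rel TCP 0.0063408279236733785 -0.043478826577943726
L foot rel TCP 0.006265592792272993 0.04376512201150277
bar ends rel TCP [ 0.0018 -0.001 ] [-0.1079  0.112 ]
notch [0.0035 0.0028] [-0.0075  0.0128]
```

```bash
python3 -m creep '[1.5,-1.5,0,0,0,0,1,1.5,-1.5,10,0,0,0,1,1.5,-1.5,25,0,0,0,1,1.5,-1.5,40,0,0,0,1,1.5,-1.5,55,0,0,0,1,1.5,-1.5,70,0,0,0,1,1.5,-1.5,85,0,0,0,1,1.5,-1.5,100,0,0,0,1,1.5,-1.5,115,0,0,0,1,1.5,-1.5,128,0,0,0,1,1.5,-1.5,138,0,0,0,1,1.5,-1.5,144,0,0,0,1,1.5,-1.5,145,0,0,0,1,1.5,-1.5,145,0,0,0,1,1.5,-1.5,145,0,0,0,1]' 15
cat > look.py <<'E'
import sys
from h import *
fs=[];ts=[]
for i in range(6):
    im=get_image("scene");s=read_state();fs.append(s["ft_force"]);ts.append(s["torque"])
print("F",np.mean(fs,0).round(2),np.std(fs,0).round(2),"M",np.mean(ts,0).round(3),"T",(s["tool_pos"]*1e3).round(2),"t",s["time_s"])
if len(sys.argv)>1:
    f=cv2.resize(im["frame"][190:290,310:440],None,fx=6,fy=6,interpolation=cv2.INTER_CUBIC);cv2.imwrite("pics/"+sys.argv[1],f)
E
python3 look.py c5.png
```

```text
time_s: 7.7
tool_pos: [0.5533, 0.1082, 0.1884]
eef_rot: [[0.081, 0.997, 0.001], [0.997, -0.081, 0.0], [0.0, 0.001, -1.0]]
ft_force: [0.5, 0.1, -0.7]
gripper_width: 0.109
grip_force: 15.0
F [-0.2  -0.11 -0.54] [0.4  0.53 0.46] M [-0.043 -0.088 -0.002] T [553.04 108.24 188.22] t 8.0
```

View pics/c5.png

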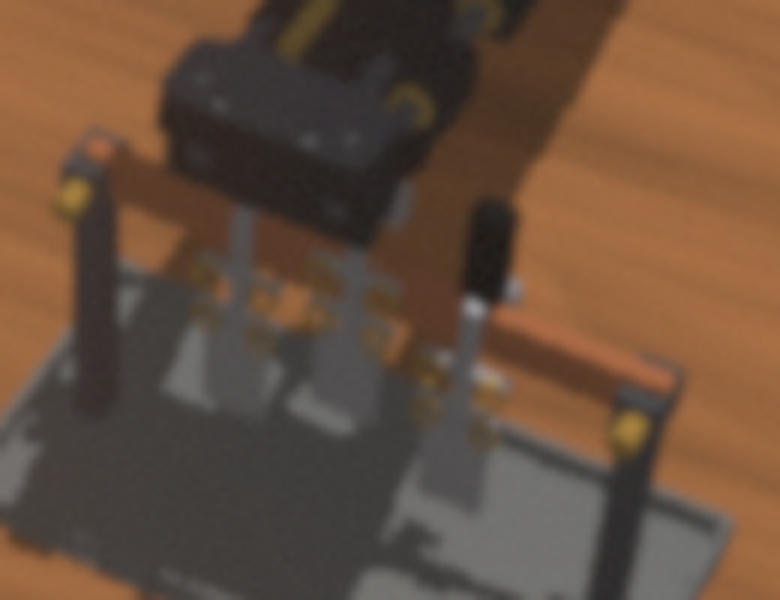

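The held rack's foot, at (367.5,261), hangs in front of the bar between the two neighbours and is clear of both. I'll lower it to just above contact.

```bash
python3 -m creep '[0,0,6,0,0,0,1,0,0,12,0,0,0,1,0,0,17,0,0,0,1,0,0,21,0,0,0,1,0,0,23,0,0,0,1,0,0,23,0,0,0,1]' 15
python3 look.py
python3 -m creep '[0,0,0.5,0,0,0,1,0,0,1,0,0,0,1,0,0,1.5,0,0,0,1,0,0,2,0,0,0,1]' 15;python3 look.py
```

```text
time_s: 8.5
tool_pos: [0.5523, 0.1082, 0.1638]
eef_rot: [[0.081, 0.997, -0.002], [0.997, -0.081, 0.0], [-0.0, -0.002, -1.0]]
ft_force: [-0.3, 0.3, -1.1]
gripper_width: 0.11
grip_force: 15.0
F [-0.22 -0.11 -0.69] [0.35 0.34 0.23] M [-0.034 -0.106  0.009] T [553.01 108.2  165.02] t 8.8
time_s: 9.13
tool_pos: [0.5528, 0.1082, 0.1627]
eef_rot: [[0.081, 0.997, -0.0], [0.997, -0.081, 0.0], [0.0, -0.0, -1.0]]
ft_force: [0.0, 0.5, -1.1]
gripper_width: 0.107
grip_force: 15.0
F [-0.32 -0.09 -0.89] [0.61 0.19 0.49] M [-0.052 -0.08   0.007] T [552.83 108.22 162.74] t 9.4333
```

```bash
python3 -m creep '[0,0,0.4,0,0,0,1,0,0,0.8,0,0,0,1,0,0,0.8,0,0,0,1]' 15;python3 look.py;python3 -m creep '[0,0,0.4,0,0,0,1,0,0,0.7,0,0,0,1,0,0,0.7,0,0,0,1]' 15;python3 look.py
```

```text
time_s: 9.68
tool_pos: [0.5527, 0.1082, 0.1618]
eef_rot: [[0.081, 0.997, -0.0], [0.997, -0.081, 0.0], [0.0, -0.0, -1.0]]
ft_force: [0.8, -0.0, -1.4]
gripper_width: 0.115
grip_force: 15.0
F [ 0.28 -0.14 -0.96] [0.29 0.62 0.6 ] M [-0.033 -0.054 -0.026] T [552.8  108.2  161.92] t 9.9833
time_s: 10.23
tool_pos: [0.5528, 0.1082, 0.1612]
eef_rot: [[0.081, 0.997, -0.0], [0.997, -0.081, -0.0], [-0.0, -0.0, -1.0]]
ft_force: [0.8, 0.4, -0.6]
gripper_width: 0.111
grip_force: 15.0
F [-0.3   0.37 -0.99] [0.34 0.51 0.44] M [-0.045 -0.072  0.008] T [552.82 108.23 161.25] t 10.5333
```

```bash
python3 -m creep '[0,0,0.3,0,0,0,1,0,0,0.6,0,0,0,1,0,0,0.6,0,0,0,1]' 15;python3 look.py;python3 -m creep '[0,0,0.3,0,0,0,1,0,0,0.6,0,0,0,1,0,0,0.6,0,0,0,1]' 15;python3 look.py
```

```text
time_s: 10.78
tool_pos: [0.5529, 0.1082, 0.1609]
eef_rot: [[0.081, 0.997, 0.0], [0.997, -0.081, -0.0], [-0.0, 0.0, -1.0]]
ft_force: [-1.2, 0.9, 1.6]
gripper_width: 0.112
grip_force: 15.0
F [-1.59  0.01  2.82] [0.28 0.45 0.52] M [-0.051  0.145  0.004] T [552.9  108.23 160.91] t 11.0833
time_s: 11.33
tool_pos: [0.553, 0.1082, 0.1608]
eef_rot: [[0.081, 0.997, 0.001], [0.997, -0.081, -0.0], [-0.0, 0.001, -1.0]]
ft_force: [-2.6, -0.2, 6.5]
gripper_width: 0.113
grip_force: 15.0
F [-3.    0.09  7.19] [0.29 0.23 0.48] M [-0.084  0.48   0.016] T [552.97 108.21 160.81] t 11.6333
```

Contact at z≈160.9 mm, which is the height expected for the bridge on the bar's top. I'll ease the pressure and feel along toward -y.

```bash
python3 -m creep '[0,0,-0.7,0,0,0,1,0,0,-0.7,0,0,0,1]' 15;python3 look.py
for i in 1 2 3; do python3 -m creep '[-0.4,0,0,0,0,0,1,-0.8,0,0,0,0,0,1,-1.2,0,0,0,0,0,1]' 15 >/dev/null;python3 look.py;done
```

```text
time_s: 11.8
tool_pos: [0.5529, 0.1082, 0.1609]
eef_rot: [[0.081, 0.997, 0.0], [0.997, -0.081, 0.0], [0.0, 0.0, -1.0]]
ft_force: [-1.1, 0.1, 4.0]
gripper_width: 0.11
grip_force: 15.0
F [-1.43 -0.15  4.26] [0.34 0.51 0.98] M [-0.071  0.154  0.006] T [552.94 108.21 160.87] t 12.1
F [-0.04  2.58  3.99] [0.22 0.24 0.37] M [ 0.419 -0.114 -0.004] T [552.96 107.14 160.88] t 12.65
F [0.85 2.53 5.23] [0.39 0.55 0.39] M [ 0.389 -0.136 -0.006] T [552.7  105.77 160.83] t 13.2
F [0.08 2.59 5.36] [0.27 0.42 0.63] M [ 0.4   -0.132  0.002] T [552.54 104.59 160.8 ] t 13.75
```

```bash
python3 -m creep '[0,0,-0.5,0,0,0,1,0,0,-0.5,0,0,0,1]' 15 >/dev/null;python3 look.py
for i in 1 2; do python3 -m creep '[-0.3,0,0,0,0,0,1,-0.6,0,0,0,0,0,1,-0.9,0,0,0,0,0,1]' 15 >/dev/null;python3 look.py;done
```

```text
F [0.48 0.26 2.1 ] [0.53 0.42 0.24] M [ 0.014 -0.122 -0.005] T [552.26 104.37 160.9 ] t 14.2167
F [-0.18 -0.11  0.05] [0.63 0.31 0.55] M [ 0.021 -0.038  0.001] T [552.2  103.65 160.99] t 14.7667
F [-0.4  -0.05 -0.75] [0.45 0.38 0.29] M [-0.026 -0.053  0.005] T [552.33 102.85 161.19] t 15.3167
```

```bash
python3 -m creep '[0,0,0.3,0,0,0,1,0,0,0.5,0,0,0,1]' 15 >/dev/null;python3 look.py;python3 -m creep '[0,0,0.2,0,0,0,1,0,0,0.3,0,0,0,1]' 15 >/dev/null;python3 look.py
```

```text
F [-0.94 -0.14  0.76] [0.4  0.68 0.7 ] M [-0.064 -0.026 -0.003] T [552.44 102.83 160.87] t 15.7833
F [-0.95 -0.19  3.26] [0.31 0.28 0.6 ] M [-0.026  0.118 -0.002] T [552.49 102.83 160.67] t 16.25
```

```bash
for i in 1 2 3; do python3 -m creep '[-0.3,0,0,0,0,0,1,-0.6,0,0,0,0,0,1]' 15 >/dev/null;python3 look.py;done
```

```text
F [-0.16  2.17  4.07] [0.43 0.62 0.37] M [0.359 0.008 0.013] T [552.42 102.48 160.54] t 16.7167
F [ 0.01 -0.18 -0.79] [0.42 0.55 0.5 ] M [-0.034 -0.098  0.006] T [551.9  101.4  159.87] t 17.1833
F [-0.24  0.09 -0.66] [0.23 0.42 0.45] M [-0.024 -0.066 -0.001] T [552.21 101.05 160.43] t 17.65
```

Contact vanished at y≈101.4 mm, so the hook is probably over the notch. I'll press down gently.

```bash
python3 -m creep '[0,0,0.4,0,0,0,1,0,0,0.8,0,0,0,1,0,0,0.8,0,0,0,1]' 15 >/dev/null;python3 look.py;python3 -m creep '[0,0,0.4,0,0,0,1,0,0,0.8,0,0,0,1,0,0,0.8,0,0,0,1]' 15 >/dev/null;python3 look.py
```

```text
F [ 0.44  0.11 -0.99] [0.33 0.29 0.56] M [-0.048 -0.074 -0.011] T [552.21 101.05 159.62] t 18.2
F [ 0.24  0.03 -0.72] [0.47 0.37 0.38] M [-0.024 -0.077 -0.002] T [552.22 101.03 158.84] t 18.75
```

The hook is in the notch, about 2 mm down with no load. I'll centre it and lower it to the notch floor.

```bash
python3 -m creep '[-0.4,0,0,0,0,0,1,-0.8,0,0.4,0,0,0,1,-0.8,0,0.9,0,0,0,1,-0.8,0,1.4,0,0,0,1,-0.8,0,1.9,0,0,0,1,-0.8,0,2.2,0,0,0,1,-0.8,0,2.2,0,0,0,1]' 15 >/dev/null;python3 look.py;
for i in 1 2 ; do python3 -m creep '[0,0,0.3,0,0,0,1,0,0,0.5,0,0,0,1,0,0,0.5,0,0,0,1]' 15 >/dev/null;python3 look.py;done
```

```text
F [-1.34 -0.17  3.21] [0.6  0.5  0.44] M [-0.082  0.212  0.004] T [552.19 100.22 156.86] t 19.6333
F [-3.63 -0.11  7.23] [0.45 0.53 0.58] M [-0.11   0.554 -0.009] T [552.25 100.23 156.8 ] t 20.1833
F [-5.06 -0.33  9.99] [0.51 0.69 0.48] M [-0.118  0.762 -0.009] T [552.32 100.22 156.75] t 20.7333
```

```bash
python3 -m creep '[0,0,-0.6,0,0,0,1,0,0,-1.2,0,0,0,1,0,0,-1.2,0,0,0,1]' 15 >/dev/null;python3 look.py;
for i in 1 2 ; do python3 -m creep '[-0.3,0,0,0,0,0,1,-0.6,0,0,0,0,0,1,-0.6,0,0,0,0,0,1]' 15 >/dev/null;python3 look.py;done
python3 -m creep '[0,0,0.4,0,0,0,1,0,0,0.8,0,0,0,1,0,0,0.8,0,0,0,1]' 15 >/dev/null;python3 look.py c6.png
```

```text
F [-1.28 -0.07  3.8 ] [0.41 0.68 0.44] M [-0.047  0.117  0.001] T [552.26 100.26 156.86] t 21.2833
F [0.17 2.09 2.8 ] [0.33 0.32 0.33] M [ 0.316 -0.094  0.013] T [552.25  99.73 156.9 ] t 21.8333
F [0.55 1.56 3.03] [0.47 0.48 0.81] M [ 0.221 -0.13  -0.003] T [552.11  99.   156.88] t 22.3833
F [-1.88  1.4   8.36] [0.5  0.79 0.44] M [ 0.236  0.222 -0.003] T [552.22  99.01 156.79] t 22.9333
```

View pics/c6.png

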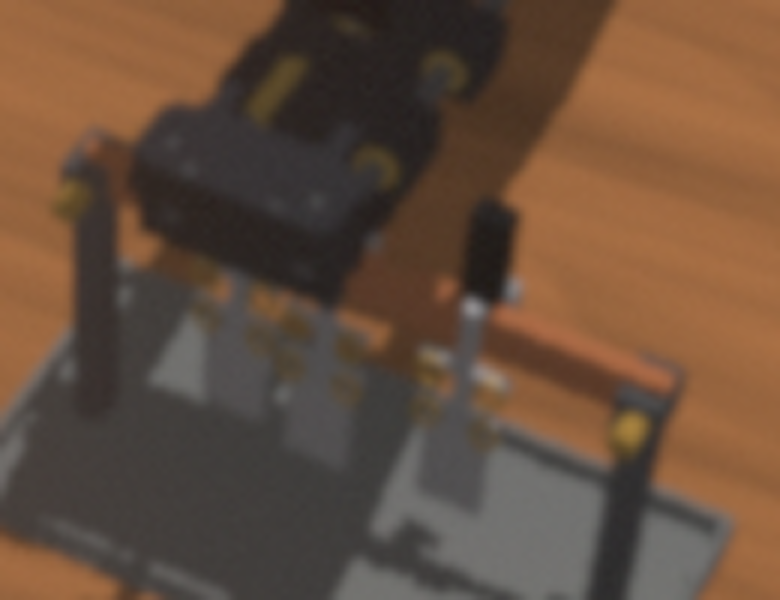

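The held rack's foot is at (363,266) and the right rack's foot is unmoved at (349.7,258). The hook slides freely on a flat floor 4 mm down. I'll check the notch's +y wall with the load off.

```bash
python3 -m creep '[0,0,-0.8,0,0,0,1,0,0,-1.6,0,0,0,1,0,0,-2,0,0,0,1]' 15 >/dev/null;python3 look.py;
python3 -m creep '[0.6,0,0,0,0,0,1,1.2,0,0,0,0,0,1,1.2,0,0,0,0,0,1]' 15 >/dev/null;python3 look.py
for i in 1 2 3; do python3 -m creep '[0.3,0,0,0,0,0,1,0.6,0,0,0,0,0,1]' 15 >/dev/null;python3 look.py;done
```

```text
F [-0.25  0.06 -1.16] [0.68 0.59 0.36] M [-0.036 -0.069 -0.014] T [551.82  98.99 157.67] t 23.4833
F [-0.3  -0.16 -0.32] [0.65 0.57 0.34] M [-0.017 -0.075  0.001] T [552.16 100.23 158.06] t 24.0333
F [ 0.4   0.03 -0.74] [0.49 0.26 0.44] M [-0.046 -0.068 -0.001] T [552.17 100.84 158.  ] t 24.5Traceback (most recent call last):
  File "look.py", line 5, in <module>
    im=get_image("scene");s=read_state();fs.append(s["ft_force"]);ts.append(s["torque"])
ValueError: 200 camera calls are used up
Traceback (most recent call last):
  File "look.py", line 5, in <module>
    im=get_image("scene");s=read_state();fs.append(s["ft_force"]);ts.append(s["torque"])
ValueError: 200 camera calls are used up
```

The camera calls are used up, so I'll continue on force and pose readings alone.

```bash
for i in 1 2 3; do python3 -m creep '[0,0,0,0,0,0,1,0,0,0,0,0,0,1]' 15 | egrep 'tool|ft'; done
```

```text
tool_pos: [0.5523, 0.1017, 0.158]
ft_force: [0.1, -2.7, -0.8]
tool_pos: [0.5523, 0.1017, 0.158]
ft_force: [-0.9, -3.7, -0.8]
tool_pos: [0.5523, 0.1017, 0.158]
ft_force: [-0.9, -4.6, -0.1]
```

The notch's +y wall is at TCP y=101.65 mm, so its centre is at about 100.1. I'll centre the hook and lower it to the floor with light contact.

```bash
python3 -m creep '[-0.6,0,0,0,0,0,1,-1.2,0,0,0,0,0,1,-1.9,0,0,0,0,0,1,-1.9,0,0.4,0,0,0,1,-1.9,0,0.8,0,0,0,1,-1.9,0,1.1,0,0,0,1,-1.9,0,1.3,0,0,0,1,-1.9,0,1.3,0,0,0,1]' 15 |egrep 'tool|ft'
for i in 1 2 3; do python3 -m creep '[0,0,0,0,0,0,1,0,0,0,0,0,0,1]' 15 | egrep 'tool|ft'; done
```

```text
tool_pos: [0.5522, 0.1003, 0.1569]
ft_force: [-1.0, 0.3, 1.5]
tool_pos: [0.5522, 0.1003, 0.1569]
ft_force: [-0.9, 1.0, 1.5]
tool_pos: [0.5522, 0.1003, 0.1569]
ft_force: [-1.4, 1.2, 2.5]
tool_pos: [0.5522, 0.1003, 0.1569]
ft_force: [-1.9, 2.8, 2.9]
```

```bash
python3 -m creep '[0.15,0,-0.6,0,0,0,1,0.15,0,-0.6,0,0,0,1,0.15,0,-0.1,0,0,0,1,0.15,0,-0.1,0,0,0,1,0.15,0,-0.1,0,0,0,1]' 15 |egrep 'tool|ft'
python3 -m creep '[0,0,0,0,0,0,1,0,0,0,0,0,0,1,0,0,0,0,0,0,1]' 3 | egrep 'tool|ft|grip'
python3 -m creep '[0,0,0,0,0,0,1,0,0,0,0,0,0,1,0,0,0,0,0,0,1]' 3 | egrep 'tool|ft|grip'
```

```text
tool_pos: [0.5522, 0.1001, 0.1569]
ft_force: [-1.8, -0.9, 1.5]
tool_pos: [0.5522, 0.1001, 0.1569]
ft_force: [-0.8, -0.2, 2.5]
gripper_width: 0.115
grip_force: 3.0
tool_pos: [0.5522, 0.1002, 0.1569]
ft_force: [-0.9, -2.2, 2.2]
gripper_width: 0.114
grip_force: 3.0
```

```bash
python3 -m creep '[0,0,-0.3,0,0,0,1,0,0,-0.3,0,0,0,1,0,0,-0.3,0,0,0,0.8,0,0,-0.3,0,0,0,0.75,0,0,-0.3,0,0,0,0.7,0,0,-0.3,0,0,0,0.6,0,0,-0.3,0,0,0,0.6,0,0,-0.3,0,0,0,0.6]' 3 | egrep 'time|tool|ft|grip'
python3 -m creep '[0,0,0,0,0,0,0.6,0,0,0,0,0,0,0.6,0,0,0,0,0,0,0.6]' 3 | egrep 'tool|ft|grip'
```

```text
time_s: 28.33
tool_pos: [0.5521, 0.1004, 0.1571]
ft_force: [0.2, 0.3, 0.5]
gripper_width: 0.201
grip_force: 0.0
tool_pos: [0.5521, 0.1003, 0.1571]
ft_force: [0.4, 0.8, -0.6]
gripper_width: 0.196
grip_force: 0.0
```

```bash
python3 -m creep '[0,0,0,0,0,0,0.3,0,0,0,0,0,0,0,0,0,0,0,0,0,-0.2,0,0,0,0,0,0,-0.2,0,0,0,0,0,0,-0.2,0,0,-3,0,0,0,-0.2,0,0,-8,0,0,0,-0.2,0,0,-16,0,0,0,-0.2,0,0,-28,0,0,0,-0.2,0,0,-45,0,0,0,-0.2,0,0,-70,0,0,0,-0.2,0,0,-100,0,0,0,-0.2,0,0,-130,0,0,0,-0.2,0,0,-145,0,0,0,-0.2,0,0,-150,0,0,0,-0.2,0,0,-150,0,0,0,-0.2,0,0,-150,0,0,0,-0.2]' 10 
python3 -m creep '[0,0,0,0,0,0,-0.2,0,0,0,0,0,0,-0.2,0,0,0,0,0,0,-0.2,0,0,0,0,0,0,-0.2,0,0,0,0,0,0,-0.2,0,0,0,0,0,0,-0.2,0,0,0,0,0,0,-0.2,0,0,0,0,0,0,-0.2,0,0,0,0,0,0,-0.2,0,0,0,0,0,0,-0.2,0,0,0,0,0,0,-0.2,0,0,0,0,0,0,-0.2]' |grep ft
python3 -c "
from plant import close_job;print(close_job())"
```

```text
time_s: 30.0
tool_pos: [0.5518, 0.1003, 0.3067]
eef_rot: [[0.081, 0.997, -0.0], [0.997, -0.081, 0.0], [-0.0, -0.0, -1.0]]
ft_force: [-0.4, 0.1, -0.8]
gripper_width: 0.601
grip_force: 0.0
ft_force: [-0.1, -0.8, -0.6]
the job is handed in; nothing more can be done
None
```

The job is handed in: the rack's hook is released in the bar's -y notch and the arm is clear, but I had used up the 200 camera calls, so the final hang and the neighbours were not checked by picture; the hook was felt to sink about 4 mm of the stated 5 mm onto a flat floor, and pressing reached about 11 N at its heaviest on the notch floor and 4 to 6 N while feeling along the bar.

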